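# Ease the book press off by one turn of its hand wheel

### The job

The proof book in the bench press has had its time: ease the press off by exactly one full turn of the hand wheel, anticlockwise seen from above. Push the wheel round lightly by its upright handle with the fingers, without gripping it, until the handle is back above the spot where it began, then take the hand clear. Leave the other things on the bench where they are.

Things in the scene. Friction and masses are not known exactly. Their poses are not given: they have to be found in the camera images.
- wheel (a joint): turning angle of the press's hand wheel in rad, growing anticlockwise seen from above; 2 pi is one turn. It starts anywhere from 0 to 5, stops dead at -0.4 (tight down) and has more than two free turns above any start. Its screw is stiff (about 0.16 N m, some 2 N at the handle), so the wheel stays where it is left and hardly coasts. One turn anticlockwise raises wheel, screw and platen together by 4 mm.
- wheel_centre (a point): centre of the hand wheel, on its upright axis, level with the top of its rim (about 206 to 213 mm above the bench). The wheel is a bare metal three-spoked wheel, 196 mm across, lying level on top of the press; its rim is a round bar 20 mm thick. The hexagon on the hub stands 6 mm above this point.
- handle: the wheel's upright black handle, standing on the rim at the end of one spoke, 86 mm from the axis; the only thing that stands up from the rim. A round grip that spins freely on its own pin, 65 mm tall, 19 mm thick at the foot, 25 mm from 22 to 50 mm up, 21 mm at the top. Origin: on the handle's axis at its foot, 2 mm above the top of the rim. z up; its x and y spin with the grip.
- platen_top (a point): a point on the top face of the press's steel platen (180 x 240 x 20 mm, under the crosshead), 60 mm in front of the axis. The platen slides straight up and down with the screw.
- press: the bench book press: grey bed plate 250 x 360 mm with a book between two boards on it, two steel columns 290 mm apart, and a grey crosshead whose top is 165 mm above the bench (nuts on the columns to 188 mm). Fixed to the bench. Origin: on the bench, under the wheel's axis; its x is the bed's short side, z up.
- magnifier: folding print magnifier, black frame 44 x 40 mm with a metal eyepiece, 51 mm high, standing on the bench to the left of the press. Loose; to be left alone. Origin: centre of its underside.
- ink_knife: ink knife, 240 mm long, 16 mm high, wooden handle and steel blade, lying to the right of the press. Loose; to be left alone. Origin: on its underside where handle meets blade.
- ink_tin: round ink tin, 96 mm across, 75 mm high, standing to the left of the press. Loose; to be left alone. Origin: centre of its underside.
- colour_meter: hand-held colour meter, 150 x 62 x 40 mm, on the bench to the right of the press. Loose; to be left alone. Origin: centre of its underside.
- weight: dark steel binder's weight with a knob, 72 mm across, 86 mm high, on the left of the bench. Loose; to be left alone. Origin: centre of its underside.
- glue_jar: jar of glue, 70 mm across, 100 mm high, behind the press. Loose; to be left alone. Origin: centre of its underside.

How it is judged:
On the way, in this order (a step that is already met when the one before it is completed fails the run):
1. the wheel goes through its first half turn, pushed by its handle (contact force between any of the fingers, the arm and handle above 0.2 N and distance of platen_top from where it was at the start of the episode between 0.0006 and 0.002 m), for 0.02 s.
2. the wheel goes on through its second half turn, pushed by its handle (contact force between any of the fingers, the arm and handle above 0.2 N and distance of platen_top from where it was at the start of the episode between 0.0022 and 0.0038 m), for 0.02 s.
At the end, for the whole second after the job is handed in: the platen has risen by one screw pitch (4 mm, within 0.3 mm), the handle is within 20 mm of where it began (about 13 degrees either way), the wheel is at rest and the hand is clear (distance of platen_top from where it was at the start of the episode between 0.0037 and 0.0043 m and distance of handle from where it was at the start of the episode below 0.02 m and velocity of joint wheel between -0.05 and 0.05 rad/s); the robot touches nothing.
It fails at once if the handle is gripped or forced (more than 30 N between fingers and handle) (contact force between the fingers and handle above 30 N).
It fails at once if the wheel is turned more than a quarter turn too far (distance of platen_top from where it was at the start of the episode above 0.005 m).
It fails at once if another thing on the bench is moved by more than 15 mm (distance of any of magnifier, ink_knife, ink_tin, colour_meter, weight, glue_jar from where it was at the start of the episode above 0.015 m).
It also fails if it takes over 59 s, if anything falls off the work surface, if the arm or the gripper's body presses on something with over 40 N, if the wrist force passes 120 N, or if a joint passes its speed limit or range.

### The arm

A 6-joint arm with a two-finger parallel gripper is mounted at the origin on the work surface. World frame = base frame: x ahead of the robot, y to its left, z up, the work surface at z = 0. Lengths are in m, angles in rad, forces in N, time in s.
With the tool pointing down it reaches from about 0.375 to 0.75 m from the base axis. Payload 9 kg.
Tool frame: the origin (TCP) lies at the very end of the fingers, on their centre line; the grasp point (between the pads) lies 19 mm behind it (bot.tcp_to_grasp is the distance from the TCP to the grasp point, in m); z points along the fingers, y is the direction in which the jaws open and shut (so a half turn about z gives the same grasp; the last joint's range is limited). The gripper opens to 85 mm and grips with 20 to 120 N. Pads are 22 mm wide; open, the fingers measure 114 mm over their backs; the gripper's body (76 mm by 85 mm) begins 54 mm behind the grasp point. The pads swing forward as they close: fully open they stand 13 mm farther back than shut.
Start: joints at [1.069, 0.104, 0.097, 1.564, 0, 1.353], TCP at [0.168, 0.576, 0.231] pointing down, gripper open.
Joint ranges: [-2.99, 2.99], [-0.84, 1.86], [-1.1, 1.16], [-1.84, 2.11], [-1.51, 1.56], [-3.14, 3.14]. Speed limits (rad/s): [2.22, 2.22, 2.57, 3.14, 3.14, 3.14].

### API

Orientations are given as [roll, pitch, yaw] about the fixed x, y, z axes, in that order (R = Rz(yaw) Ry(pitch) Rx(roll)).
In Python, from cell import bot gives the robot as it stands. The module is installed in compiled form; this text tells all that it offers.
- The arm moves only by the shell command python3 -m creep 'ROWS'. ROWS is a JSON object of lists of equal length, an entry for each row: "translation": the shift along the world's x, y, z in cm, a list of three; "rotation": the turn, a rotation vector about the world's x, y, z in degrees, a list of three; "jaw": the finger opening in cm, from 0 to 8.54. A call has 1 to 20 rows; each row is the pose to reach, as a shift and turn from the pose measured when the call began; what a row does not reach only later rows make up. A row lasts 1/8 s, in which the tool goes at most 62.5 mm and 10.7 degrees, less where a joint would pass 70% of its speed; a pose out of reach is approached as far as the arm can. A call with a gripper value outside its range is refused whole. The fingers move at their own pace and stop on an object; the grip force is fixed at half the most. Time passes only in rows, so rows that repeat a pose let the fingers close. It gives the time, the measured TCP pose, the force and the opening at its end, in the units of the state.
- bot.sense(): the state, without advancing time (a new reading comes with each control period).
- bot.get_image(name): name is "scene" or "top" or "wrist"; returns the picture (420x560x3 uint8, red, green, blue); there is no depth.
- bot.get_calibration(name): a dict with "fx", "fy", "cx", "cy" (pixels), "k1" (the pictures are not rectified: a ray, as slopes to the right and down, at radius r is drawn at 1 + k1 r^2 times it, then the intrinsics apply), "view" (4x4, takes a point from world to camera coordinates); the wrist camera has in their place "tool_from_camera" (4x4, takes a point from camera to tool coordinates, whose origin is the TCP and whose axes are the flange's). Camera axes: x right, y down, z forward; pixel columns grow to the right and rows downward; lengths in m; the calibration is good to about 2 mm. A picture is of the moment at which its call begins: read the wrist's pose just before it. get_calibration takes no time and is no camera call.
- bot.job_done(): hands the job in, once; it reports no verdict.
The state is a dict: "time_s": time; "joint_positions": joint angles; "qvel": joint speeds; "joint_efforts": joint torques, N m; "eef_pos": TCP position; "tcp_rot": TCP orientation; "ft_force": force on the tool from outside, world axes, zero at the start; "wrist_torque": the same for the moment, N m; "grip_width": finger opening in m.
Only numpy, scipy, OpenCV 4.12 (cv2) and the standard library are available. Lean on these libraries where they do the work, as an engineer would, in place of code of your own. Each camera call takes 0.05 s, during which the arm holds its last target.

## Working session

There is one attempt and no reset: what is moved stays moved. The work goes in short steps, Python scripts to look and compute and a shell command to move; the robot and the scene stay as the last step left them, time stands still between calls to the robot, and variables do not carry over. Pictures are saved under pics/ and viewed, and the job is handed in when it is done.

```bash
mkdir -p pics; python3 - <<'E'
from cell import bot
import cv2
s=bot.sense();print(s)
for n in("scene","top"):
    cv2.imwrite(f"pics/{n}0.png",bot.get_image(n)[:,:,::-1]);print(n,bot.get_calibration(n))
print(bot.get_calibration("wrist"))
E
```

```text
{'time_s': 0.0, 'joint_positions': array([1.06933355e+00, 1.04691890e-01, 9.64771108e-02, 1.56391355e+00,
       3.11779054e-05, 1.35308869e+00]), 'qvel': array([ 0.00055222, -0.00013208, -0.00029644,  0.00044186, -0.00026448,
        0.00152105]), 'joint_efforts': array([ 8.02979011e-04, -5.56933200e+01,  5.03645861e+01,  1.72504928e-02,
       -2.71727904e-04, -1.56162422e-06]), 'eef_pos': array([0.1677996 , 0.57571166, 0.23053099]), 'tcp_rot': array([-3.14029883e+00, -3.18143705e-04,  2.85783728e+00]), 'ft_force': array([-0.13965456, -0.97095297,  0.22286153]), 'wrist_torque': array([ 0.03031058,  0.00276537, -0.02915432]), 'grip_width': 0.0854127099953763}
scene {'fx': 408.3765080339492, 'fy': 408.3765080339492, 'cx': 277.75922134804995, 'cy': 210.88556211311996, 'k1': -0.09038436115632695, 'view': array([[ 0.85134256,  0.52460827, -0.00141615, -0.60773088],
       [ 0.38580371, -0.62791297, -0.67592958, -0.05966913],
       [-0.35548747,  0.57490127, -0.73696485,  1.31027584],
       [ 0.        ,  0.        ,  0.        ,  1.        ]])}
top {'fx': 441.7964396334285, 'fy': 441.7964396334285, 'cx': 281.228241040027, 'cy': 209.25285691836388, 'k1': -0.035880839189862325, 'view': array([[-0.02445557, -0.9996994 ,  0.00174209,  0.10631312],
       [-0.99292989,  0.02408742, -0.11623269,  0.6447451 ],
       [ 0.11615579, -0.00457231, -0.99322048,  1.19027653],
       [ 0.        ,  0.        ,  0.        ,  1.        ]])}
{'fx': 306.53157157125355, 'fy': 306.53157157125355, 'cx': 277.4526750080108, 'cy': 209.4665017418736, 'k1': -0.03282492971118189, 'tool_from_camera': array([[-8.52999319e-04, -9.45633433e-01, -3.25233276e-01,
         8.30782926e-02],
       [ 9.99998133e-01, -2.42770730e-04, -1.91685678e-03,
        -5.62645547e-04],
       [ 1.73368673e-03, -3.25234304e-01,  9.45631875e-01,
        -1.41061563e-01],
       [ 0.00000000e+00,  0.00000000e+00,  0.00000000e+00,
         1.00000000e+00]])}
```

View pics/top0.png

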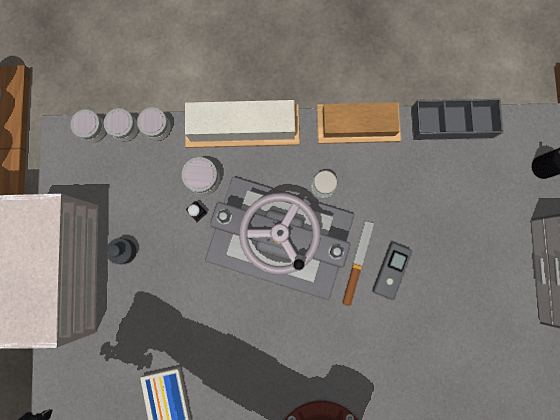

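View pics/scene0.png

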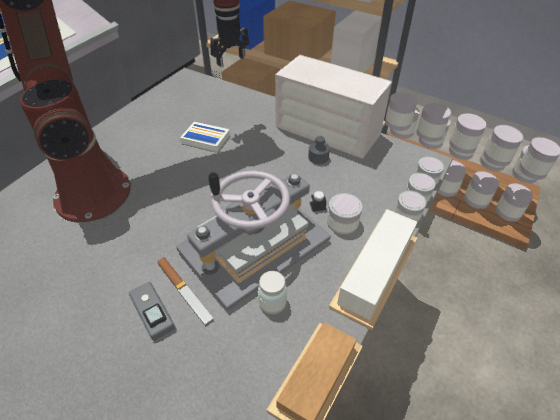

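Top view: wheel hub is near (280,233), with the black handle near (299,265) on the robot's side. I'll zoom in to measure.

```bash
python3 - <<'E'
import cv2
a=cv2.imread("pics/top0.png")[180:290,225:345];cv2.imwrite("pics/topz.png",cv2.resize(a,None,fx=5,fy=5,interpolation=cv2.INTER_CUBIC))
a=cv2.imread("pics/scene0.png")[160:240,195:315];cv2.imwrite("pics/scz.png",cv2.resize(a,None,fx=6,fy=6,interpolation=cv2.INTER_CUBIC))
E
cat > h.py <<'E'
import numpy as np,cv2
from cell import bot
def ray(n,u,v,V=None):
    c=bot.get_calibration(n)
    K=np.array([[c['fx'],0,c['cx']],[0,c['fy'],c['cy']],[0,0,1.]])
    d=cv2.undistortPoints(np.array([[[u,v]]],float),K,np.array([c['k1'],0,0,0.]))[0,0]
    M=np.linalg.inv(c['view'] if V is None else V)
    return M[:3,3],M[:3,:3]@np.array([d[0],d[1],1.])
def at(n,u,v,z,V=None):
    o,d=ray(n,u,v,V);return o+d*(z-o[2])/d[2]
def proj(n,p,V=None):
    c=bot.get_calibration(n);q=(c['view'] if V is None else V)@np.r_[p,1.]
    x,y=q[0]/q[2],q[1]/q[2];k=1+c['k1']*(x*x+y*y)
    return c['fx']*x*k+c['cx'],c['fy']*y*k+c['cy']
E
```

```text
(no output)
```

View pics/topz.png

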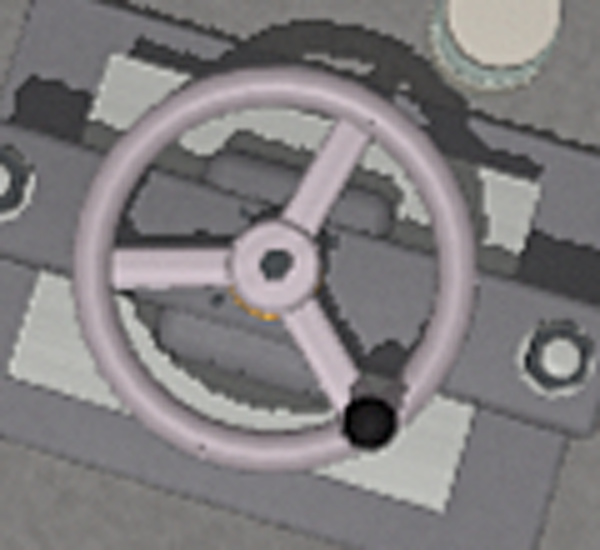

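View pics/scz.png

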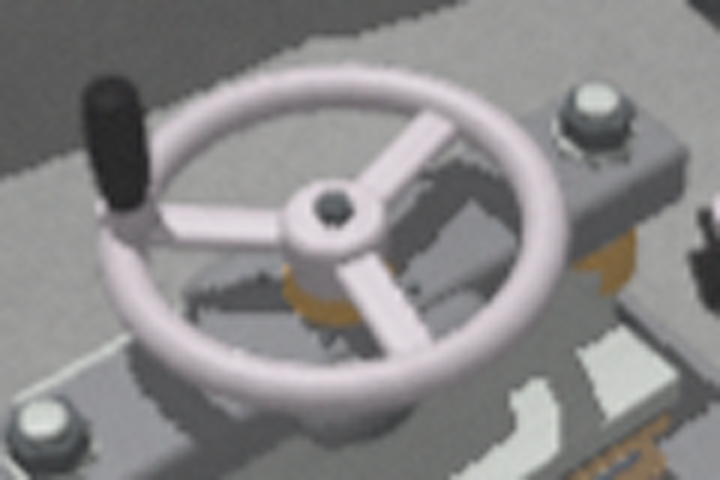

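```bash
python3 - <<'E'
from h import *
for z in (.206,.213):
    print(z,"top rim c",at("top",280,233.6,z-.01),"hex",at("top",280,233,z+.006),"scene hex",at("scene",195+334/6,160+207/6,z+.006))
    for u in ((75,268),(475,268),(275,67),(275,470)): print(at("top",225+u[0]/5,180+u[1]/5,z-.01))
    print("handle top",at("top",298.8,264.4,z+.067),"sc",at("scene",195+111/6,160+84/6,z+.067),"scfoot",at("scene",195+127/6,160+208/6,z+.002))
print("nuts",at("top",225+5/5,180+180/5,.188),at("top",225+559/5,180+357/5,.188))
E
```

```text
0.206 top rim c [0.56980024 0.09569955 0.196     ] hex [0.57023638 0.09567269 0.212     ] scene hex [0.57708229 0.09551079 0.212     ]
[0.57212233 0.19179161 0.196     ]
[ 5.67443077e-01 -4.16829676e-04  1.96000000e-01]
[0.66742395 0.09334277 0.196     ]
[0.47364696 0.09802258 0.196     ]
handle top [0.49590078 0.05581628 0.273     ] sc [0.50009375 0.05750061 0.273     ] scfoot [0.50202832 0.05350226 0.208     ]
0.213 top rim c [0.5693696  0.09570281 0.203     ] hex [0.56979622 0.09567618 0.219     ] scene hex [0.58129851 0.08993547 0.219     ]
[0.57167637 0.19116088 0.203     ]
[5.67027985e-01 2.20582632e-04 2.03000000e-01]
[0.66634921 0.09336157 0.203     ]
[0.47385071 0.09801051 0.203     ]
handle top [0.49596216 0.05610353 0.28      ] sc [0.50553206 0.05181165 0.28      ] scfoot [0.50695433 0.04836851 0.215     ]
nuts [0.61628082 0.22598537 0.188     ] [ 0.52397607 -0.04021705  0.188     ]
```

Both views agree: wheel centre is about (0.571, 0.0955) with rim top at about 0.206, and the handle is at radius ~85 mm (86 stated), bearing ~208°. I'll close the fingers into a peg and bring it behind the handle, at bearing ~175° and height 0.228, with yaw turned to 208°.

```bash
python3 -m creep '{"translation":[[0,0,4],[1,-2,8],[4,-6,10],[7,-10,10],[10,-14,10],[13,-18,10],[16,-22,10],[19,-27,10],[22,-31,10],[24,-35,10],[26,-39,10],[28,-42,10],[30,-45,10],[31,-46.5,10],[31.7,-47.3,10],[31.7,-47.3,10]],"rotation":[[0,0,0],[0,0,3],[0,0,6],[0,0,10],[0,0,14],[0,0,18],[0,0,22],[0,0,26],[0,0,30],[0,0,34],[0,0,38],[0,0,41],[0,0,44],[0,0,44.3],[0,0,44.3],[0,0,44.3]],"jaw":[8,6,4,2,0,0,0,0,0,0,0,0,0,0,0,0]}'
python3 - <<'E'
from h import *
s=bot.sense();print(s)
cv2.imwrite("pics/w1.png",bot.get_image("wrist")[:,:,::-1])
cv2.imwrite("pics/s1.png",bot.get_image("scene")[:,:,::-1])
E
```

```text
time_s: 2.1
eef_pos: [0.4848, 0.103, 0.3305]
tcp_rot: [-3.141, -0.001, -2.653]
ft_force: [-0.0, 0.3, 0.1]
grip_width: -0.0003
{'time_s': 2.1, 'joint_positions': array([-5.46750459e-02, -1.63535735e-01,  1.68886254e-02,  1.75133491e+00,
       -9.39430927e-04, -5.43377526e-01]), 'qvel': array([ 0.01649385, -0.01399697, -0.0067258 ,  0.00483667,  0.00255354,
        0.00233687]), 'joint_efforts': array([ -1.17769048, -39.7809577 ,  48.92910719,  -0.20896902,
        -0.08070441,  -0.12879223]), 'eef_pos': array([0.48483599, 0.10297372, 0.33045114]), 'tcp_rot': array([-3.14084759e+00, -5.83484364e-04, -2.65289034e+00]), 'ft_force': array([-0.03324508,  0.34787784,  0.11306654]), 'wrist_torque': array([ 0.0152894 , -0.0045441 ,  0.03024688]), 'grip_width': -0.0002619925356758056}
```

View pics/w1.png

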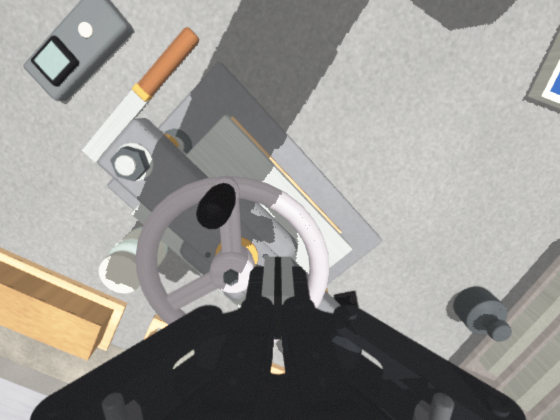

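View pics/s1.png

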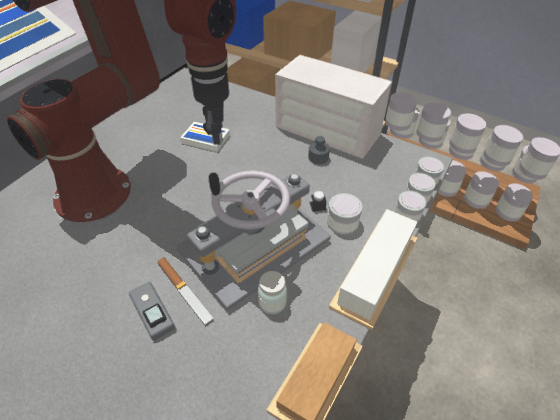

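```bash
python3 - <<'E'
from h import *
from scipy.spatial.transform import Rotation as R
s=bot.sense();T=np.eye(4);T[:3,:3]=R.from_euler('xyz',s['tcp_rot']).as_matrix();T[:3,3]=s['eef_pos']
V=np.linalg.inv(T@bot.get_calibration("wrist")['tool_from_camera'])
for z in(.206,.209,.213):print("hex",at("wrist",230,277,z+.006,V))
print("handle top ctr ~",at("wrist",219,196,.273,V)," foot",at("wrist",211,226,.208,V))
C=np.array([.571,.0955])
for p in(.0,):print(proj("wrist",[.571,.0955,.212],V),proj("wrist",[.4975,.0565,.273],V),proj("wrist",[.4955,.055,.208],V))
print("tip",proj("wrist",s['eef_pos'],V))
a=cv2.imread("pics/w1.png")[150:340,120:350];cv2.imwrite("pics/w1z.png",cv2.resize(a,None,fx=3,fy=3))
E
```

```text
hex [0.57275087 0.09656079 0.212     ]
hex [0.57088358 0.09617945 0.215     ]
hex [0.56839386 0.095671   0.219     ]
handle top ctr ~ [0.48143629 0.05560066 0.273     ]  foot [0.53440726 0.05846826 0.208     ]
(np.float64(229.77274491007375), np.float64(275.1609590205949)) (np.float64(210.57326578639464), np.float64(216.2607554676909)) (np.float64(225.20668513741265), np.float64(188.48804785948607))
tip (np.float64(279.6352002376045), np.float64(273.23701004701155))
```

View pics/w1z.png

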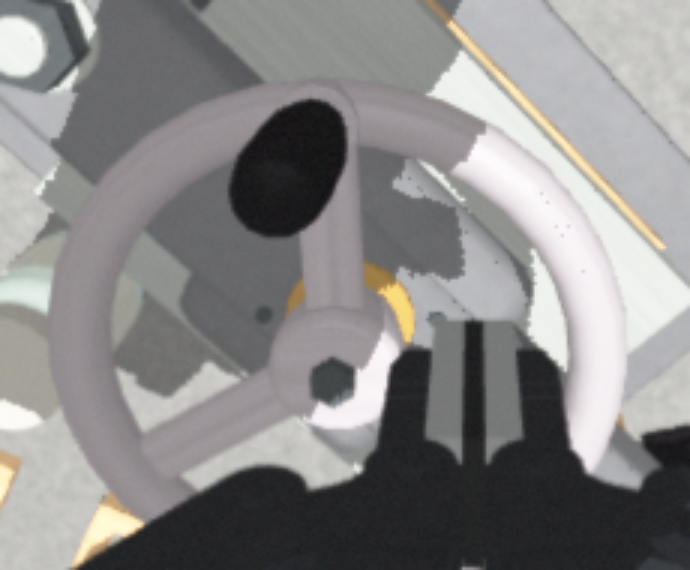

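Wrist view agrees: hub at (231,277) and handle top at (212,215), against predictions of (230,275) and (211,216). Descending behind the handle now.

```bash
python3 -m creep '{"translation":[[0,0,-3],[0,0,-6],[0,0,-8.5],[0,0,-9.6],[0,0,-9.6],[0.1,-0.4,-9.6],[0.1,-0.7,-9.6]],"rotation":[[0,0,0],[0,0,0],[0,0,0],[0,0,0],[0,0,0],[0,0,0],[0,0,0]],"jaw":[0,0,0,0,0,0,0]}'
python3 - <<'E'
from h import *
s=bot.sense();C=np.array([.571,.0955]);p=s['eef_pos'];d=p[:2]-C
print(p,np.hypot(*d),np.degrees(np.arctan2(d[1],d[0])),s['ft_force'])
cv2.imwrite("pics/w2.png",bot.get_image("wrist")[:,:,::-1])
E
```

```text
time_s: 3.08
eef_pos: [0.486, 0.0962, 0.2357]
tcp_rot: [-3.14, 0.001, -2.652]
ft_force: [-0.2, 1.0, 0.7]
grip_width: -0.0003
[0.4860214  0.09620786 0.23572465] 0.08498154841956454 179.5227447324858 [-0.19634423  1.00758845  0.7114598 ]
```

View pics/w2.png

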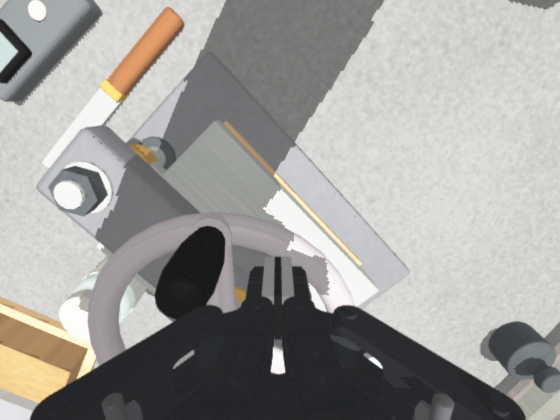

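```bash
cat > plan.py <<'E'
import sys
from h import *
C=np.array([.571,.0955]);s=bot.sense();p=s['eef_pos'];zt=float(sys.argv[1])
out=[]
for a in sys.argv[2:]:
    a=np.radians(float(a));q=C+.086*np.array([np.cos(a),np.sin(a)])-p[:2]
    out.append([round(float(v)*100,1)+0. for v in (*q,zt-p[2])])
print(len(out),out)
E
python3 plan.py .234 182 184 186 188 190 192 194 196 199 202 206 210 215 220 225 230 235 240 245 250
```

```text
20 [[-0.1, -0.3, -0.2], [-0.1, -0.6, -0.2], [0.0, -0.9, -0.2], [0.0, -1.2, -0.2], [0.0, -1.5, -0.2], [0.1, -1.8, -0.2], [0.2, -2.1, -0.2], [0.2, -2.4, -0.2], [0.4, -2.8, -0.2], [0.5, -3.3, -0.2], [0.8, -3.8, -0.2], [1.1, -4.3, -0.2], [1.5, -5.0, -0.2], [1.9, -5.6, -0.2], [2.4, -6.1, -0.2], [3.0, -6.6, -0.2], [3.6, -7.1, -0.2], [4.2, -7.5, -0.2], [4.9, -7.8, -0.2], [5.6, -8.1, -0.2]]
```

```bash
python3 -m creep '{"translation":[[-0.1,-0.3,-0.2],[-0.1,-0.6,-0.2],[0,-0.9,-0.2],[0,-1.2,-0.2],[0,-1.5,-0.2],[0.1,-1.8,-0.2],[0.2,-2.1,-0.2],[0.2,-2.4,-0.2],[0.4,-2.8,-0.2],[0.5,-3.3,-0.2],[0.8,-3.8,-0.2],[1.1,-4.3,-0.2]],"rotation":[[0,0,0],[0,0,0],[0,0,0],[0,0,0],[0,0,0],[0,0,0],[0,0,0],[0,0,0],[0,0,0],[0,0,0],[0,0,0],[0,0,0]],"jaw":[0,0,0,0,0,0,0,0,0,0,0,0]}'
cat > chk.py <<'E'
import sys
from h import *
s=bot.sense();C=np.array([.571,.0955]);p=s['eef_pos'];d=p[:2]-C
print(p,np.hypot(*d),np.degrees(np.arctan2(d[1],d[0]))%360,s['ft_force'],s['joint_positions'].round(2))
a=bot.get_image("top")[150:300,205:355,::-1];b=bot.get_image("wrist")[:,:,::-1]
cv2.imwrite(sys.argv[1],np.hstack([cv2.resize(a,(400,400)),cv2.resize(b,(400,300))[:, :].repeat(1,0) if 0 else cv2.copyMakeBorder(cv2.resize(b,(400,300)),0,100,0,0,0)]))
E
python3 chk.py pics/c3.png
```

```text
time_s: 4.62
eef_pos: [0.4972, 0.0525, 0.2336]
tcp_rot: [-3.14, 0.001, -2.652]
ft_force: [-0.8, 2.4, 1.1]
grip_width: -0.0001
[0.49718703 0.05250906 0.23359511] 0.08541999148775624 210.21783616808963 [-0.78922727  2.35074112  1.09827141] [-0.16 -0.2  -0.2   1.58 -0.   -0.65]
```

View pics/c3.png

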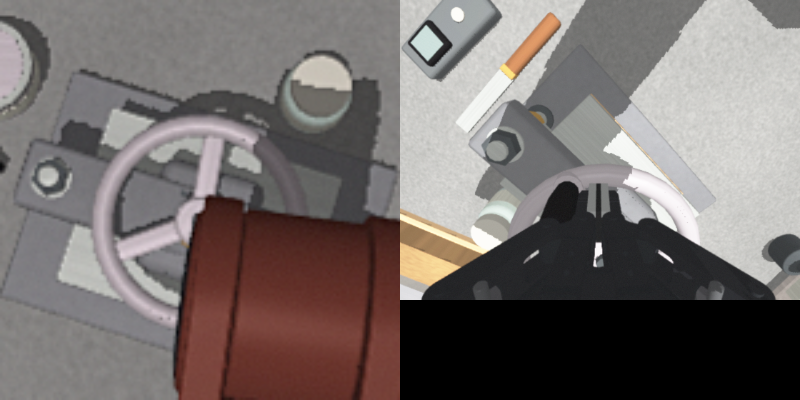

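The handle is being pushed (~2.5 N) and the spokes have turned. Continuing round.

```bash
python3 plan.py .234 213 217 222 227 233 239 245 251 257 263 269 275 281 287 293 299 305 310 314 316
```

```text
20 [[0.2, -0.3, 0.1], [0.5, -0.8, 0.1], [1.0, -1.4, 0.1], [1.5, -2.0, 0.1], [2.2, -2.5, 0.1], [2.9, -3.0, 0.1], [3.7, -3.5, 0.1], [4.6, -3.8, 0.1], [5.4, -4.0, 0.1], [6.3, -4.2, 0.1], [7.2, -4.3, 0.1], [8.1, -4.2, 0.1], [9.0, -4.1, 0.1], [9.9, -3.9, 0.1], [10.7, -3.6, 0.1], [11.5, -3.2, 0.1], [12.3, -2.7, 0.1], [12.9, -2.2, 0.1], [13.3, -1.8, 0.1], [13.6, -1.6, 0.1]]
```

```bash
python3 -m creep '{"translation":[[0.2,-0.3,0.1],[0.5,-0.8,0.1],[1.0,-1.4,0.1],[1.5,-2.0,0.1],[2.2,-2.5,0.1],[2.9,-3.0,0.1],[3.7,-3.5,0.1],[4.6,-3.8,0.1],[5.4,-4.0,0.1],[6.3,-4.2,0.1],[7.2,-4.3,0.1],[8.1,-4.2,0.1],[9.0,-4.1,0.1],[9.9,-3.9,0.1],[10.7,-3.6,0.1],[11.5,-3.2,0.1],[12.3,-2.7,0.1],[12.9,-2.2,0.1],[13.3,-1.8,0.1],[13.6,-1.6,0.1]],"rotation":[[0,0,0],[0,0,0],[0,0,0],[0,0,0],[0,0,0],[0,0,0],[0,0,0],[0,0,0],[0,0,0],[0,0,0],[0,0,0],[0,0,0],[0,0,0],[0,0,0],[0,0,0],[0,0,0],[0,0,0],[0,0,0],[0,0,0],[0,0,0]],"jaw":[0,0,0,0,0,0,0,0,0,0,0,0,0,0,0,0,0,0,0,0]}'
python3 chk.py pics/c4.png; python3 plan.py .235 319 323 328 334 340 346 352 358 364 370 376 382 388 394 400 406 412 417 420 422
```

```text
time_s: 7.22
eef_pos: [0.6335, 0.0364, 0.2344]
tcp_rot: [-3.139, 0.0, -2.653]
ft_force: [-1.9, -1.8, -0.1]
grip_width: -0.0003
[0.6335387  0.03639753 0.23436049] 0.08604760818935688 316.61811057842044 [-1.86531842 -1.80358092 -0.08851509] [-0.15  0.21  0.22  1.58 -0.   -0.64]
20 [[0.2, 0.3, 0.1], [0.6, 0.7, 0.1], [1.0, 1.3, 0.1], [1.5, 2.1, 0.1], [1.8, 3.0, 0.1], [2.1, 3.8, 0.1], [2.2, 4.7, 0.1], [2.3, 5.6, 0.1], [2.3, 6.5, 0.1], [2.2, 7.4, 0.1], [2.0, 8.3, 0.1], [1.7, 9.1, 0.1], [1.3, 9.9, 0.1], [0.9, 10.7, 0.1], [0.3, 11.4, 0.1], [-0.3, 12.1, 0.1], [-1.0, 12.7, 0.1], [-1.6, 13.1, 0.1], [-2.0, 13.4, 0.1], [-2.2, 13.5, 0.1]]
```

View pics/c4.png

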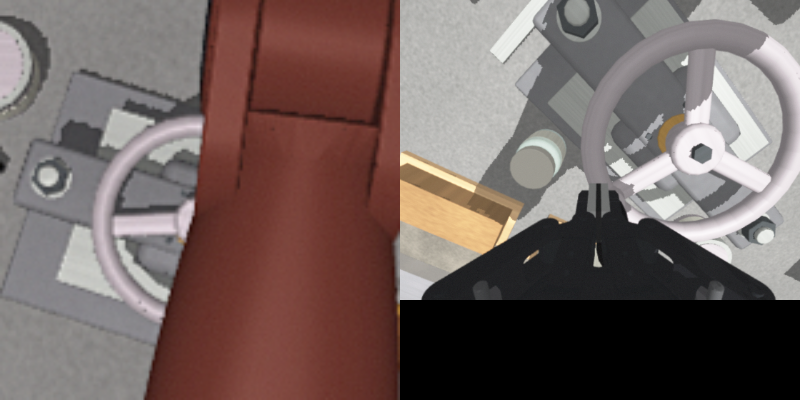

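Handle is ~125° round (spokes confirm), reaction ~2.6 N. Next arc.

```bash
python3 -m creep '{"translation":[[0.2,0.3,0.1],[0.6,0.7,0.1],[1.0,1.3,0.1],[1.5,2.1,0.1],[1.8,3.0,0.1],[2.1,3.8,0.1],[2.2,4.7,0.1],[2.3,5.6,0.1],[2.3,6.5,0.1],[2.2,7.4,0.1],[2.0,8.3,0.1],[1.7,9.1,0.1],[1.3,9.9,0.1],[0.9,10.7,0.1],[0.3,11.4,0.1],[-0.3,12.1,0.1],[-1.0,12.7,0.1],[-1.6,13.1,0.1],[-2.0,13.4,0.1],[-2.2,13.5,0.1]],"rotation":[[0,0,0],[0,0,0],[0,0,0],[0,0,0],[0,0,0],[0,0,0],[0,0,0],[0,0,0],[0,0,0],[0,0,0],[0,0,0],[0,0,0],[0,0,0],[0,0,0],[0,0,0],[0,0,0],[0,0,0],[0,0,0],[0,0,0],[0,0,0]],"jaw":[0,0,0,0,0,0,0,0,0,0,0,0,0,0,0,0,0,0,0,0]}'
python3 chk.py pics/c5.png; python3 plan.py .236 425 429 434 440 446 452 458 464 470 476 482 488 494 500 506 511 516 520 523 525
```

```text
time_s: 9.82
eef_pos: [0.6114, 0.1717, 0.2352]
tcp_rot: [-3.14, 0.001, -2.652]
ft_force: [2.4, -0.7, 0.6]
grip_width: 0.0001
[0.61140361 0.17173909 0.23515039] 0.08628354596378902 62.07823214836028 [ 2.36939013 -0.71564272  0.61634162] [ 0.07  0.21  0.22  1.58 -0.   -0.42]
20 [[-0.4, 0.2, 0.1], [-1.0, 0.4, 0.1], [-1.7, 0.7, 0.1], [-2.5, 0.9, 0.1], [-3.4, 1.0, 0.1], [-4.3, 1.0, 0.1], [-5.2, 0.9, 0.1], [-6.1, 0.7, 0.1], [-7.0, 0.5, 0.1], [-7.8, 0.1, 0.1], [-8.6, -0.3, 0.1], [-9.3, -0.8, 0.1], [-10.0, -1.4, 0.1], [-10.6, -2.1, 0.1], [-11.2, -2.8, 0.1], [-11.6, -3.4, 0.1], [-11.9, -4.1, 0.1], [-12.1, -4.7, 0.1], [-12.3, -5.1, 0.1], [-12.3, -5.4, 0.1]]
```

View pics/c5.png

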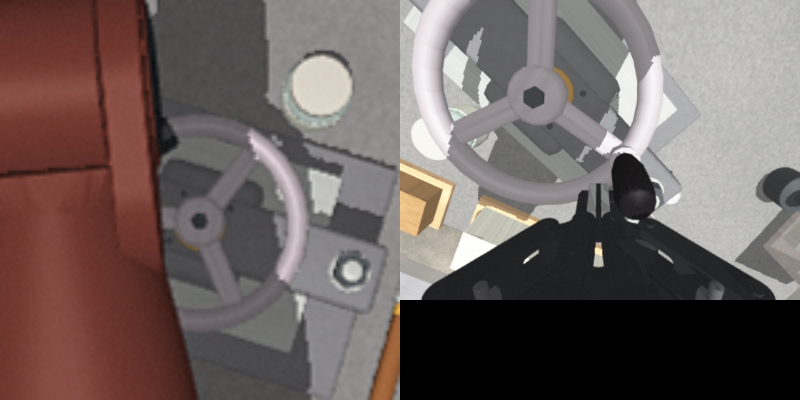

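Handle is at ~82°, with the peg at 62° still directly behind it. Next arc, ending ~25° short.

```bash
python3 -m creep '{"translation":[[-0.4,0.2,0.1],[-1.0,0.4,0.1],[-1.7,0.7,0.1],[-2.5,0.9,0.1],[-3.4,1.0,0.1],[-4.3,1.0,0.1],[-5.2,0.9,0.1],[-6.1,0.7,0.1],[-7.0,0.5,0.1],[-7.8,0.1,0.1],[-8.6,-0.3,0.1],[-9.3,-0.8,0.1],[-10.0,-1.4,0.1],[-10.6,-2.1,0.1],[-11.2,-2.8,0.1],[-11.6,-3.4,0.1],[-11.9,-4.1,0.1],[-12.1,-4.7,0.1],[-12.3,-5.1,0.1],[-12.3,-5.4,0.1]],"rotation":[[0,0,0],[0,0,0],[0,0,0],[0,0,0],[0,0,0],[0,0,0],[0,0,0],[0,0,0],[0,0,0],[0,0,0],[0,0,0],[0,0,0],[0,0,0],[0,0,0],[0,0,0],[0,0,0],[0,0,0],[0,0,0],[0,0,0],[0,0,0]],"jaw":[0,0,0,0,0,0,0,0,0,0,0,0,0,0,0,0,0,0,0,0]}'
python3 chk.py pics/c6.png; python3 plan.py .237 167 170 173 176 179 181 183 185 186 187
```

```text
time_s: 12.42
eef_pos: [0.4882, 0.1174, 0.236]
tcp_rot: [-3.14, 0.0, -2.652]
ft_force: [-0.5, 2.1, 2.1]
grip_width: -0.0003
[0.48816261 0.11742759 0.2360147 ] 0.08569044029989924 165.17349098998938 [-0.53326466  2.1306941   2.13503818] [-0.02 -0.19 -0.18  1.58 -0.   -0.51]
10 [[-0.1, -0.2, 0.1], [-0.2, -0.7, 0.1], [-0.3, -1.1, 0.1], [-0.3, -1.6, 0.1], [-0.3, -2.0, 0.1], [-0.3, -2.3, 0.1], [-0.3, -2.6, 0.1], [-0.3, -2.9, 0.1], [-0.3, -3.1, 0.1], [-0.3, -3.2, 0.1]]
```

View pics/c6.png

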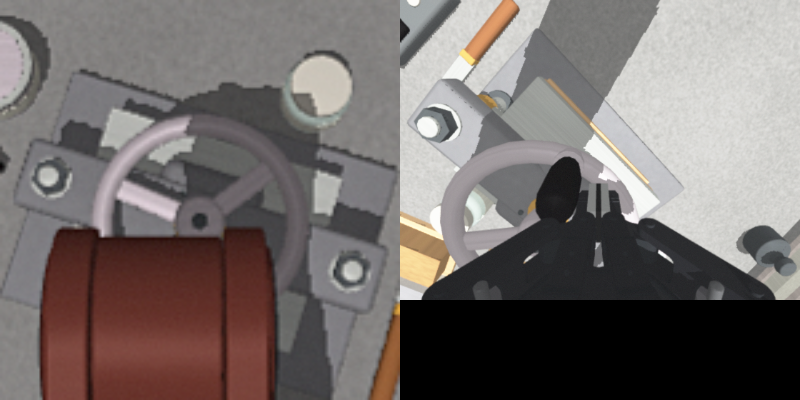

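```bash
python3 -m creep '{"translation":[[-0.1,-0.2,0.1],[-0.2,-0.7,0.1],[-0.3,-1.1,0.1],[-0.3,-1.6,0.1],[-0.3,-2.0,0.1],[-0.3,-2.3,0.1],[-0.3,-2.6,0.1],[-0.3,-2.9,0.1],[-0.3,-3.0,0.1],[-0.3,-3.0,0.1]],"rotation":[[0,0,0],[0,0,0],[0,0,0],[0,0,0],[0,0,0],[0,0,0],[0,0,0],[0,0,0],[0,0,0],[0,0,0]],"jaw":[0,0,0,0,0,0,0,0,0,0]}'
python3 - <<'E'
from h import *
s=bot.sense();C=np.array([.571,.0955]);d=s['eef_pos'][:2]-C;print(s['eef_pos'],np.degrees(np.arctan2(d[1],d[0]))%360,s['ft_force'])
a=bot.get_image("top")[:,:,::-1];cv2.imwrite("pics/t7.png",a)
b=cv2.imread("pics/top0.png")
f=lambda i:cv2.resize(i[180:290,225:345],(390,358),interpolation=cv2.INTER_CUBIC)
cv2.imwrite("pics/cmp7.png",np.hstack([f(b),f(a)]))
E
```

```text
time_s: 13.78
eef_pos: [0.4854, 0.0871, 0.2371]
tcp_rot: [-3.139, 0.0, -2.653]
ft_force: [-1.0, 0.4, 0.5]
grip_width: -0.0002
[0.48536681 0.08708419 0.23709111] 185.6128561191439 [-1.04974154  0.37072436  0.52469987]
```

View pics/cmp7.png

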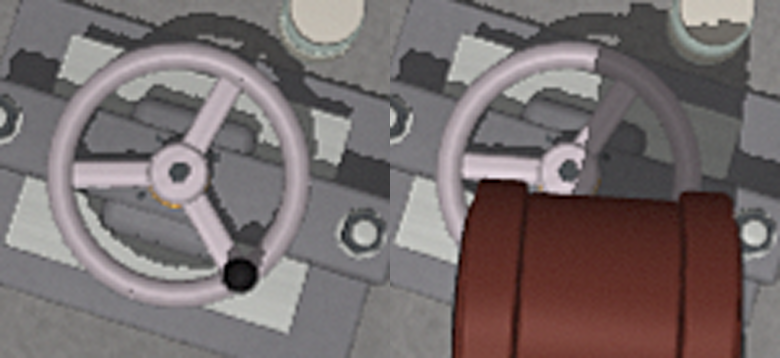

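The left spoke shows the wheel ~3–4° short of where it began. I'll nudge 5 mm further, then back off and lift.

```bash
python3 -m creep '{"translation":[[0,-0.2,0],[0,-0.4,0],[0.1,-0.5,0],[0.1,-0.5,0],[0,0.3,0],[0,1.3,0],[0,2.0,0],[0,2.0,3],[0,2.0,7],[0,4,11],[-2,9,12],[-4,14,12],[-4,18,12],[-4,18,12]],"rotation":[[0,0,0],[0,0,0],[0,0,0],[0,0,0],[0,0,0],[0,0,0],[0,0,0],[0,0,0],[0,0,0],[0,0,0],[0,0,0],[0,0,0],[0,0,0],[0,0,0]],"jaw":[0,0,0,0,0,0,0,0,0,0,0,0,0,0]}'
python3 - <<'E'
from h import *
s=bot.sense();print(s['eef_pos'],s['ft_force'],abs(s['qvel']).max())
a=bot.get_image("top")[:,:,::-1];cv2.imwrite("pics/t8.png",a);sc=bot.get_image("scene")[:,:,::-1];cv2.imwrite("pics/s8.png",sc)
b=cv2.imread("pics/top0.png")
f=lambda i:cv2.resize(i[180:290,225:345],(390,358),interpolation=cv2.INTER_CUBIC)
cv2.imwrite("pics/cmp8.png",np.hstack([f(b),f(a)]))
E
```

```text
time_s: 15.58
eef_pos: [0.4446, 0.2697, 0.3568]
tcp_rot: [-3.14, -0.0, -2.649]
ft_force: [-0.4, -0.2, 0.9]
grip_width: 0.0001
[0.44458234 0.26969772 0.35678064] [-0.38606136 -0.16244886  0.91163768] 0.05521878097307613
```

View pics/cmp8.png

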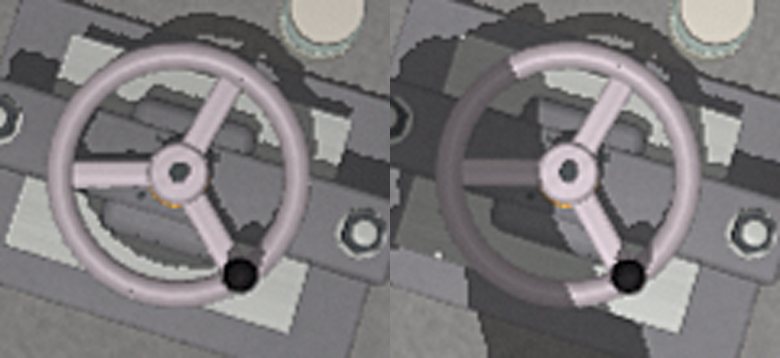

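View pics/s8.png

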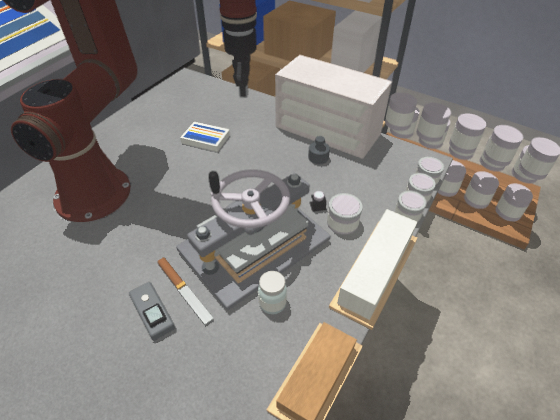

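The handle is back at its start pixel, (238,274) in the zoom against (240,273), so within ~2°. The hand is clear and the other items haven't moved. Handing in.

```bash
python3 -c "
from cell import bot
print(bot.sense()['time_s'],bot.job_done())"
```

```text
the job is handed in; nothing more can be done
15.675 None
```

I turned the press wheel one full turn anticlockwise, pushing the handle from behind with the closed fingers and never gripping it. I then backed off, lifted the hand clear and handed the job in at 15.7 s; no verdict was reported.

- **Push force:** about 1 to 3 N at each stop, well under the 30 N limit. I only read it at stops, not while moving.
- **Handle position:** in the last top picture it sits within about 2° (1–2 mm) of its starting spot. Before that, it was 3–4° short, so I nudged it 5 mm further.
- **Full turn:** I followed the spokes through the whole turn in the pictures, which should mean a 4 mm platen rise. I did not measure the platen itself.
- **Bench and hand:** the hand is clear of the wheel, and nothing else on the bench looked moved in the pictures.

The top and wrist cameras placed the wheel centre within about 3 mm of each other. The scene camera put it about 7 mm away in x, so I used the other two.

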